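Snap the lid of the biscuit box shut all round

TASK

The lid lies on the biscuit box, but the snap clips on its four sides still stand up. With the fingertips, press down the clips all round the rim until every one has clicked shut and stays down, so that the biscuits keep fresh. Do not lift the box or push it out of its place, and leave the jam jar, the blue spice tin and the cream jug alone.

Things in the scene. Friction and masses are not known exactly. Their poses are not given: they have to be found in the camera images.
- biscuit_box: Low clear plastic food box full of biscuits, 88 x 154 mm, loose, about 0.6 kg; a pale green lid of 96 x 162 mm lies on it. Origin at the middle of the underside; x along the short side (at yaw 0 away from the robot), y along the long side, z up. A dark teal snap clip is hinged on each side of the lid.
- lid_middle (a point): Middle of the lid's top, 53 mm above the underside (raised middle 32 x 98 mm; round it the lid is 50 mm high). The clips' hinge lines run along the sides, 52 mm above the underside, 23 mm from the middle (front, back clip, each 76 mm long) or 56 mm (left, right clip, each 56 mm long).
- pad_front (a point): Where to press the front clip (-x side of the box): on top of its leaf, half-way along, 18 mm outward from the hinge. It moves with the clip. Above the box's underside: 65.5 mm when up, 53.5 mm when shut, then 41 mm from the box's middle. The clip is L-shaped: a leaf 3 mm thick reaching 30 mm outward, then a skirt bent 15 mm down.
- pad_back (a point): The same on the back clip (+x side of the box), 41 mm from the box's middle when shut. Clips that are up slope outward and upward at 43 degrees, the highest edge 74 mm above the underside; shut, the leaf lies level and the skirt hooks under the rim. A wall cupboard hangs behind it: front edge at x = 0.61 m, underside 0.45 m above the worktop.
- pad_left (a point): The same on the left clip (+y side of the box), 74 mm from the box's middle when shut.
- pad_right (a point): The same on the right clip (-y side of the box), 74 mm from the box's middle when shut.
- clip_front (a joint): Angle of the front clip in rad: 0 standing up, 0.75 shut. Pressed straight down at its pad, a clip resists with up to 7 to 10 N, gives way at 0.50 (pad about 4.5 mm above its shut height), then snaps shut of itself and stays; let go sooner, it springs up again.
- clip_back (a joint): The same for the back clip.
- clip_left (a joint): The same for the left clip.
- clip_right (a joint): The same for the right clip.
- jam_jar: Glass jam jar with a white lid, 65 mm across, 94 mm tall; origin at the middle of its underside. Bystander.
- spice_tin: Blue spice tin with a cream label, 57 mm across, 68 mm tall; origin at the middle of its underside. Bystander.
- cream_jug: Yellow cream jug with a handle, 67 x 103 mm, 85 mm tall; origin at its underside. Bystander.

How it is judged:
At the end, for the whole second after the job is handed in: All four clips are shut (each joint above 0.68 of 0.75 rad) and stay so; the box stands flat and at rest within 30 mm of where it was; jar, tin and jug are within 20 mm of where they were (value of joint each of clip_front, clip_back, clip_left, clip_right above 0.68 rad and distance of biscuit_box from where it was at the start of the episode below 0.03 m and angle between biscuit_box's own z axis and vertical below 0.05 rad and linear speed of biscuit_box below 0.02 m/s and distance of each of jam_jar, spice_tin, cream_jug from where it was at the start of the episode below 0.02 m); the robot touches nothing.
It fails at once if the box is lifted more than 10 mm off the worktop (height (world z) of biscuit_box above 0.01 m).
It fails at once if the box is tipped by more than about 9 degrees (angle between biscuit_box's own z axis and vertical above 0.15 rad).
It fails at once if the box is pushed more than 30 mm from its place (distance of biscuit_box from where it was at the start of the episode above 0.03 m).
It fails at once if the jam jar, the spice tin or the cream jug is moved more than 20 mm or lifted (distance of any of jam_jar, spice_tin, cream_jug from where it was at the start of the episode above 0.02 m).
It fails at once if the jam jar, the spice tin or the cream jug is knocked over (angle between any of jam_jar, spice_tin, cream_jug's own z axis and vertical above 0.35 rad).
It also fails if it takes over 45 s, if anything falls off the work surface, if the arm or the gripper's body presses on something with over 40 N, if the wrist force passes 120 N, or if a joint passes its speed limit or range.

ROBOT

A 6-joint arm with a two-finger parallel gripper is mounted at the origin on a cart in front of the work surface, level with it; the furniture and walls round the work are solid. World frame = base frame: x ahead of the robot, y to its left, z up, the work surface at z = 0. Lengths are in m, angles in rad, forces in N, time in s.
With the tool pointing down it reaches from about 0.35 to 0.925 m from the base axis. Payload 6.4 kg.
Tool frame: the origin (TCP) lies between the finger pads; the fingertips stand 8 mm ahead of it and the grasp point (between the pads) lies 11 mm behind it; z points along the fingers, y is the direction in which the jaws open and shut (so a half turn about z gives the same grasp; the last joint's range is limited). The gripper opens to 85 mm and grips with 20 to 120 N. Pads are 22 mm wide; open, the fingers measure 114 mm over their backs; the gripper's body (76 mm by 85 mm) begins 54 mm behind the grasp point. The pads swing forward as they close: fully open they stand 13 mm farther back than shut.
Start: joints at [-1.33, 0.245, 1.558, -0, 1.339, -0.174], TCP at [0.262, -0.595, 0.217] pointing down, gripper open.
Joint ranges: [-3.13, 3.13], [-1.02, 2.26], [0.13, 2.54], [-0.95, 4.09], [0.21, 2.88], [-2.74, 2.74]. Speed limits (rad/s): [2.57, 2.57, 3.14, 3.14, 3.14, 3.14].

INTERFACE

Orientations are given as a rotation vector (axis times angle).
In Python, from bench import status, imaging, manip gives the robot as it stands. The module is installed in compiled form; this text tells all that it offers.
- The arm moves only by the tool arm_command, never from a script. Its argument "commands" is a list of rows, each an object with "jaw": the finger opening in mm, from 0 to 85.4; "dp": the shift along the tool's x, y, z in mm, a list of three; "rot": the turn, a rotation vector about the tool's x, y, z in units of 10 degrees (1.0 is 10 degrees), a list of three. In form: [{"jaw": jaw, "dp": [x, y, z], "rot": [wx, wy, wz]}, ...]. A call has 1 to 12 rows; each row shifts and turns the pose as measured when the row begins, along the tool's axes as they then stand; what a row does not reach is not made up. A row lasts 1/8 s, in which the tool goes at most 62.5 mm and 10.7 degrees, less where a joint would pass 70% of its speed; a pose out of reach is approached as far as the arm can. A call is refused whole if a number of a shift passes 62.5 or a number of a turn 1, either way. A call with a gripper value outside its range is refused whole. The fingers move at their own pace and stop on an object; "grip_force" is the grip in N (left out, the last holds). Time passes only in rows, so rows that do not move let the fingers close. It gives the time, the measured TCP pose, the force and the opening at its end, in the units of the state.
- status.get_obs(): the state, without advancing time (a new reading comes with each control period).
- imaging.grab_frame(name): name is "side" or "top"; returns the picture (384x512x3 uint8, blue, green, red); there is no depth.
- imaging.camera_model(name): a dict with "vfov" (degrees; the focal length in pixels is half the picture's height over the tangent of half this angle, whatever the lens; pixels are square), "cx", "cy" (the principal point, pixels), "extrinsics" (4x4, takes a point from camera to world coordinates). Camera axes: x right, y up, looking along -z (the intrinsics and any distortion apply to the point x, -y, -z); pixel columns grow to the right and rows downward; lengths in m; the calibration is good to about 2 mm. A picture is of the moment at which its call begins. camera_model takes no time and is no camera call.
- manip.close_job(): hands the job in, once; it reports no verdict.
The state is a dict: "time": time; "joint_pos": joint angles; "joint_vel": joint speeds; "tau": joint torques, N m; "eef_pos": TCP position; "ee_rot": TCP orientation; "wrist_force": force on the tool from outside, world axes, zero at the start; "ft_torque": the same for the moment, N m; "gripper_width": finger opening in m.
Only numpy, scipy, OpenCV 4.12 (cv2) and the standard library are available. Lean on these libraries where they do the work, as an engineer would, in place of code of your own. Each camera call takes 0.05 s, during which the arm holds its last target. There are 200 camera calls.

## Working session

There is one attempt and no reset: what is moved stays moved. The work goes in short steps, Python scripts to look and compute and a tool call to move; the robot and the scene stay as the last step left them, time stands still between calls to the robot, and variables do not carry over. Pictures are saved under pics/ and viewed, about 8 in all and at most 12, crops included, and the job is handed in when it is done.

Besides the shell and the picture viewer there is one more tool, called after "Call:" as a command line: name --argument value ..., lists and objects as JSON in quotes. arm_command: Moves the arm, as the interface text tells. Its arguments: {"type":"object","properties":{"commands":{"type":"array"},"grip_force":{"type":"number"}},"required":["commands"]}

```bash
mkdir -p pics
python3 - <<'E'
from bench import status, imaging
import cv2, numpy as np
np.set_printoptions(precision=4,suppress=True)
for n in("top","side"):
    cv2.imwrite(f"pics/{n}0.png",imaging.grab_frame(n)); m=imaging.camera_model(n); print(n,m)
print(status.get_obs())
E
```

```text
top {'vfov': 52.29753782509746, 'cx': 254.12694483653075, 'cy': 187.70314659289033, 'extrinsics': array([[-0.0013,  0.9867, -0.1627,  0.4585],
       [-0.9998, -0.0044, -0.0186, -0.013 ],
       [-0.019 ,  0.1626,  0.9865,  0.9979],
       [ 0.    ,  0.    ,  0.    ,  1.    ]])}
side {'vfov': 51.010510820979505, 'cx': 253.787023687224, 'cy': 194.5303174583147, 'extrinsics': array([[-0.8007,  0.5103, -0.3138,  0.2543],
       [-0.599 , -0.6817,  0.4201,  0.5014],
       [ 0.0005,  0.5243,  0.8515,  1.0468],
       [ 0.    ,  0.    ,  0.    ,  1.    ]])}
{'time': 0.1, 'joint_pos': array([-1.3301,  0.2457,  1.5589, -0.    ,  1.3387, -0.1741]), 'joint_vel': array([-0.0001, -0.0018, -0.0014, -0.0001, -0.0012, -0.0007]), 'tau': array([ -0.0002, -43.0672, -32.7129,  -0.0002,   0.0028,  -0.    ]), 'eef_pos': array([ 0.2618, -0.5944,  0.2165]), 'ee_rot': array([-3.0726, -0.6465,  0.0001]), 'wrist_force': array([ 0.7565, -0.1925,  0.1107]), 'ft_torque': array([-0.0055, -0.0198,  0.0706]), 'gripper_width': 0.08537547336245056}
```

View pics/top0.png

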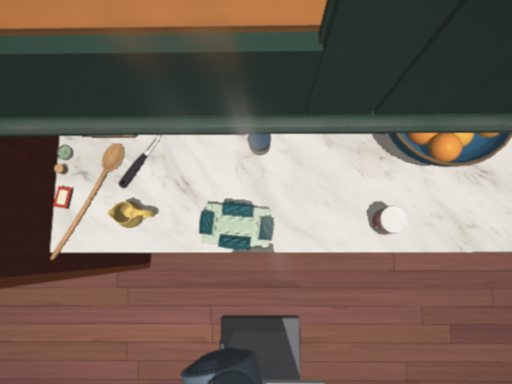

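View pics/side0.png

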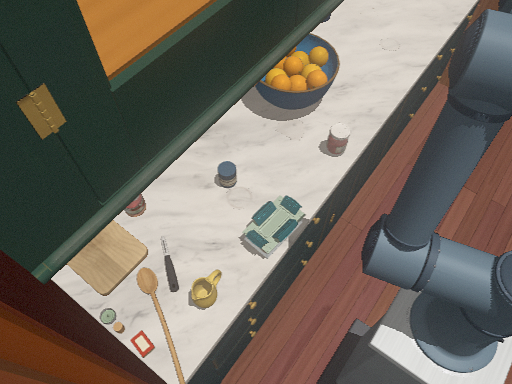

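The top view shows the box at about (236,225), with its teal clips at (235,242) front, (237,208) back, (207,222) left and (265,225) right. The tin is at (260,143), the jug at (128,213) and the jar at (390,219). The side view shows the box at (275,225) with nothing in the way.

```bash
cat > h.py <<'E'
import numpy as np, cv2
from bench import imaging
np.set_printoptions(precision=4,suppress=True)
def ray(n,uv):
    m=imaging.camera_model(n);f=192/np.tan(np.radians(m["vfov"]/2));T=m["extrinsics"]
    d=T[:3,:3]@np.array([(uv[0]-m["cx"])/f,-(uv[1]-m["cy"])/f,-1]);return T[:3,3],d
def onz(n,uv,z):
    o,d=ray(n,uv);return o+d*(z-o[2])/d[2]
def proj(n,P):
    m=imaging.camera_model(n);f=192/np.tan(np.radians(m["vfov"]/2));T=m["extrinsics"]
    c=T[:3,:3].T@(np.array(P)-T[:3,3]);return np.array([m["cx"]+f*c[0]/-c[2],m["cy"]-f*c[1]/-c[2]])
def tri(a,b):
    (o,d),(p,e)=ray("top",a),ray("side",b)
    A=np.c_[d,-e];s=np.linalg.lstsq(A,p-o,rcond=None)[0];q,r=o+d*s[0],p+e*s[1];return (q+r)/2,np.linalg.norm(q-r)
E
python3 - <<'E'
from h import *
R={"top":(190,190,285,258),"side":(238,188,312,262)}
for n in R:
    im=cv2.imread(f"pics/{n}0.png");x0,y0,x1,y1=R[n];c=im[y0:y1,x0:x1];h=cv2.cvtColor(c,cv2.COLOR_BGR2HSV)
    teal=cv2.inRange(h,(80,90,30),(105,255,140)); pale=cv2.inRange(h,(50,25,120),(88,120,255))
    k,l,s,ce=cv2.connectedComponentsWithStats(teal)
    for i in range(1,k):
        if s[i,4]>40:
            r=cv2.minAreaRect(np.argwhere(l==i)[:,::-1].astype(np.float32))
            uv=ce[i]+[x0,y0];print(n,"teal",s[i,4],uv,np.array(r[1]),r[2],onz(n,uv,.062))
    pts=cv2.findNonZero(teal|pale);r=cv2.minAreaRect(pts);uv=np.array(r[0])+[x0,y0];print(n,"all",uv,r[1],r[2],onz(n,uv,.058))
    vis=np.hstack([c,cv2.merge([teal,pale,teal*0])]);cv2.imwrite(f"pics/{n}_m.png",cv2.resize(vis,None,fx=4,fy=4,interpolation=cv2.INTER_NEAREST))
E
python3 - <<'E'
import cv2,numpy as np
a=cv2.imread("pics/top_m.png");b=cv2.imread("pics/side_m.png")
w=max(a.shape[1],b.shape[1]);p=lambda i:cv2.copyMakeBorder(i,0,0,0,w-i.shape[1],0)
cv2.imwrite("pics/m.png",np.vstack([p(a),p(b)]));print(a.shape,b.shape)
E
```

```text
top teal 326 [236.9325 208.8681] [12. 28.] 90.0 [0.5614 0.0461 0.062 ]
top teal 237 [206.0633 222.0506] [11.3137 21.496 ] 8.130102157592773 [0.5299 0.12   0.062 ]
top teal 327 [234.2661 242.0122] [29.3748 11.8162] 6.34019136428833 [0.4824 0.052  0.062 ]
top all [235.5 226.5] (47.0, 73.0) 90.0 [0.5194 0.0495 0.058 ]
side teal 67 [287.4776 230.5224] [ 6.1147 25.1172] 48.8140754699707 [0.4747 0.0528 0.062 ]
side all [274.  221.5] (38.890872955322266, 60.10407257080078) 45.0 [0.5212 0.0503 0.058 ]
(272, 760, 3) (296, 592, 3)
```

View pics/m.png

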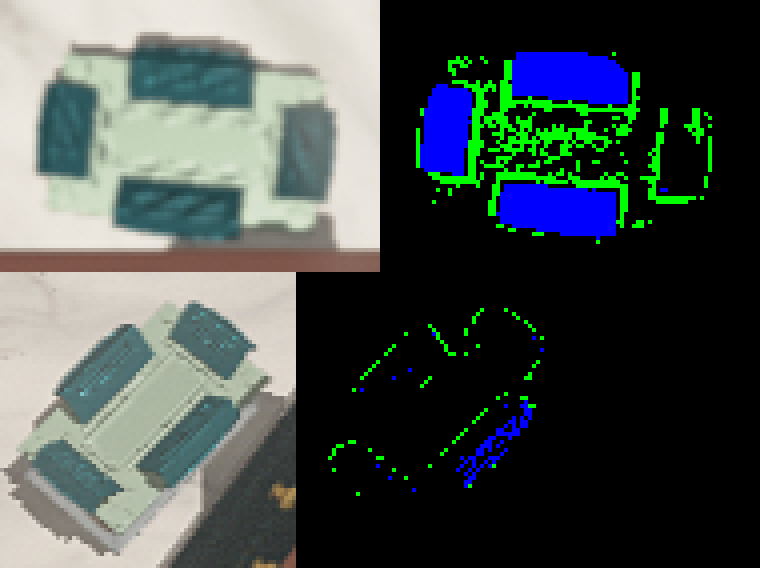

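The mask missed the right clip in the top view and most of the side view, but the crops show all four clips clearly. I'll loosen the thresholds and compare the two views.

Run:
```python
from h import *
R={"top":(190,190,285,252),"side":(238,188,312,262)};C={}
for n in R:
    im=cv2.imread(f"pics/{n}0.png");x0,y0,x1,y1=R[n];c=im[y0:y1,x0:x1];h=cv2.cvtColor(c,cv2.COLOR_BGR2HSV)
    teal=cv2.inRange(h,(78,55,40),(108,255,150))
    teal=cv2.morphologyEx(teal,cv2.MORPH_OPEN,np.ones((3,3),np.uint8))
    k,l,s,ce=cv2.connectedComponentsWithStats(teal,connectivity=4)
    C[n]=[(ce[i]+[x0,y0],s[i,4]) for i in range(1,k) if s[i,4]>90]
    for uv,a in C[n]: print(n,a,uv,onz(n,uv,.063))
for uv,a in C["top"]:
    for vv,b in C["side"]:
        P,g=tri(uv,vv)
        if g<.012: print(uv,vv,P,g)
im=cv2.imread("pics/top0.png")
for nm,uv,z in(("tin",(260,141),.068),("jar",(394,219),.094),("jug",(128,213),.04)): print(nm,onz("top",uv,z))
for nm,uv,z in(("tin",(228,168),.068),("jar",(340,131),.094),("jug",(206,291),.04)): print(nm,onz("side",uv,z))
```

```text
top 395 [237.4911 208.8608] [0.5613 0.0447 0.063 ]
top 271 [206.2731 222.0332] [0.5299 0.1193 0.063 ]
top 377 [234.4164 241.9549] [0.4825 0.0515 0.063 ]
side 163 [290.3067 204.8712] [ 0.5136 -0.0183  0.063 ]
side 198 [264.6768 213.6465] [0.555 0.048 0.063]
side 224 [286.0446 229.4152] [0.4795 0.0528 0.063 ]
side 130 [257.4769 238.7923] [0.5251 0.122  0.063 ]
[237.4911 208.8608] [264.6768 213.6465] [0.5601 0.0444 0.0537] 0.004739539485125005
[237.4911 208.8608] [257.4769 238.7923] [ 0.5775  0.0544 -0.115 ] 0.007061547998826361
[206.2731 222.0332] [264.6768 213.6465] [0.52   0.1024 0.1803] 0.0019190075453869918
[206.2731 222.0332] [257.4769 238.7923] [0.5288 0.1197 0.0556] 0.00346958900532051
[234.4164 241.9549] [290.3067 204.8712] [0.4809 0.0439 0.1818] 0.0030383563206513964
[234.4164 241.9549] [286.0446 229.4152] [0.4815 0.0514 0.0591] 0.002327664137673449
tin [ 0.7281 -0.0101  0.068 ]
jar [ 0.5333 -0.3172  0.094 ]
jug [0.5545 0.3169 0.04  ]
tin [ 0.732  -0.0097  0.068 ]
jar [ 0.5305 -0.3118  0.094 ]
jug [0.5495 0.3103 0.04  ]
```

Both views agree to about 4 mm. The box centre is near (0.520, 0.050), the yaw about -4.5 degrees, and the bystanders are well clear. Next I close the jaw and fly over towards the box.

Call:
arm_command --commands '[{"jaw": 0,"dp": [41,-45,0],"rot": [0,0,0]},{"jaw": 0,"dp": [41,-45,0],"rot": [0,0,0]},{"jaw": 0,"dp": [41,-45,0],"rot": [0,0,0]},{"jaw": 0,"dp": [41,-45,0],"rot": [0,0,0]},{"jaw": 0,"dp": [41,-45,0],"rot": [0,0,0]},{"jaw": 0,"dp": [41,-45,0],"rot": [0,0,0]},{"jaw": 0,"dp": [41,-45,0],"rot": [0,0,0]},{"jaw": 0,"dp": [41,-45,0],"rot": [0,0,0]},{"jaw": 0,"dp": [41,-45,0],"rot": [0,0,0]},{"jaw": 0,"dp": [0,0,0],"rot": [0,0,1]},{"jaw": 0,"dp": [0,0,0],"rot": [0,0,1]},{"jaw": 0,"dp": [0,0,0],"rot": [0,0,0.8]}]' --grip_force 30

```text
time: 1.6
eef_pos: [0.4383, -0.0576, 0.2132]
ee_rot: [-3.131, 0.137, 0.005]
wrist_force: [-0.6, 0.1, 0.4]
gripper_width: -0.0002
```

```bash
cat > go.py <<'E'
# tool-frame shift (mm) and turn (10 deg) to targets; pads for box centre/yaw
import sys
from h import *
from bench import status
from scipy.spatial.transform import Rotation as Ro
c,yaw=np.array([.520,.0495]),-.078
X=np.array([np.cos(yaw),np.sin(yaw)]);Y=np.array([-X[1],X[0]])
pads=dict(front=c-.041*X,back=c+.041*X,left=c+.074*Y,right=c-.074*Y)
o=status.get_obs();R=Ro.from_rotvec(o["ee_rot"])
print("t",round(o["time"],2),"p",o["eef_pos"],"F",o["wrist_force"],"w",o["gripper_width"],"q",o["joint_pos"])
Rt=Ro.from_euler("z",yaw)*Ro.from_euler("x",np.pi)
print("turn",(R.inv()*Rt).as_rotvec(degrees=True)/10)
for k,p in pads.items(): print(k,p,"dp",1000*R.inv().apply(np.r_[p,.10]-o["eef_pos"]))
E
python3 go.py
```

```text
t 1.6 p [ 0.4383 -0.0576  0.2132] F [-0.5769  0.1104  0.3927] w -0.00021124389577935015 q [-0.392  -0.2627  2.0701  0.0061  1.3394  1.2652]
turn [-0.0418  0.0184 -0.0558]
front [0.4791 0.0527] dp [  31.4216 -112.6074  113.9265]
back [0.5609 0.0463] dp [ 113.4173 -113.4068  113.6658]
left [0.5258 0.1233] dp [  71.6997 -187.0016  114.3367]
right [ 0.5142 -0.0243] dp [ 73.1391 -39.0125 113.2556]
```

Call:
arm_command --commands '[{"jaw": 0,"dp": [37,-20,25],"rot": [0,0,0]},{"jaw": 0,"dp": [36,-19,30],"rot": [0,0,0]},{"jaw": 0,"dp": [0,0,48],"rot": [0,0,0]},{"jaw": 0,"dp": [0,0,10],"rot": [0,0,0]}]'

```text
time: 2.1
eef_pos: [0.5176, -0.0236, 0.0988]
ee_rot: [-3.133, 0.139, -0.002]
wrist_force: [0.2, -0.6, 0.2]
gripper_width: -0.0
```

```bash
python3 go.py
python3 - <<'E'
from h import *
a=[cv2.resize(imaging.grab_frame(n)[y:y+130,x:x+190],None,fx=4,fy=2*2) for n,x,y in(("side",190,130),)]
b=[cv2.resize(imaging.grab_frame("top")[150:270,160:350],None,fx=4,fy=4)]
cv2.imwrite("pics/a1.png",cv2.resize(np.vstack(a+b),(600,790))[:600] if 0 else cv2.resize(np.vstack(a+b),(456,600)))
E
```

```text
t 2.1 p [ 0.5176 -0.0236  0.0988] F [ 0.2339 -0.6178  0.1599] w -4.049110518447158e-05 q [-0.2677  0.0809  1.9777  0.0066  1.0828  1.3889]
turn [-0.0327 -0.0069 -0.0622]
front [0.4791 0.0527] dp [-45.0647 -72.5484  -0.7893]
back [0.5609 0.0463] dp [ 36.9304 -73.4384  -0.6881]
left [0.5258 0.1233] dp [  -4.8709 -146.9878   -0.3164]
right [ 0.5142 -0.0243] dp [-3.2635  1.001  -1.161 ]
```

View pics/a1.png

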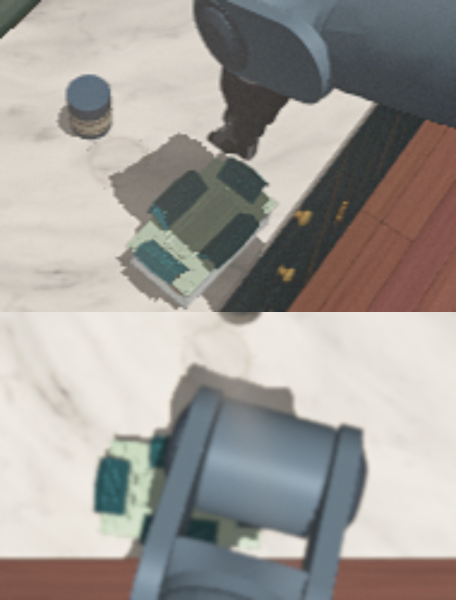

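The side view shows the closed fingertips just above the right clip (crop about (235,150), clip at (242,180)), and in line along the box. Pressing it down now.

Call:
arm_command --commands '[{"jaw": 0,"dp": [-3,1,10],"rot": [0,0,0]},{"jaw": 0,"dp": [0,0,6],"rot": [0,0,0]},{"jaw": 0,"dp": [0,0,5],"rot": [0,0,0]},{"jaw": 0,"dp": [0,0,5],"rot": [0,0,0]}]'

```text
time: 2.7
eef_pos: [0.5197, -0.0266, 0.0798]
ee_rot: [-3.136, 0.142, -0.026]
wrist_force: [-0.8, 0.4, -0.0]
gripper_width: -0.0003
```

Call:
arm_command --commands '[{"jaw": 0,"dp": [-4,-1,5],"rot": [0,0,0]},{"jaw": 0,"dp": [0,0,5],"rot": [0,0,0]},{"jaw": 0,"dp": [0,0,5],"rot": [0,0,0]}]'

```text
time: 3.08
eef_pos: [0.5158, -0.0252, 0.0639]
ee_rot: [-3.136, 0.142, -0.026]
wrist_force: [0.6, 0.4, -0.3]
gripper_width: -0.0001
```

```bash
python3 go.py
```

```text
t 3.08 p [ 0.5158 -0.0252  0.0639] F [ 0.5876  0.4121 -0.2973] w -0.00010966585638902628 q [-0.2717  0.1256  2.0049  0.007   0.9954  1.3859]
turn [-0.0163 -0.0948 -0.0721]
front [0.4791 0.0527] dp [-42.9896 -74.3544 -36.5687]
back [0.5609 0.0463] dp [ 38.9926 -75.3849 -35.2099]
left [0.5258 0.1233] dp [  -2.932  -148.8634  -35.687 ]
right [ 0.5142 -0.0243] dp [ -1.0651  -0.8758 -36.0916]
```

Run:
```python
from h import *
cv2.imwrite("pics/a2.png",cv2.resize(imaging.grab_frame("side")[170:270,220:350],None,fx=5,fy=5,interpolation=cv2.INTER_CUBIC))
```

```text
(no output)
```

View pics/a2.png

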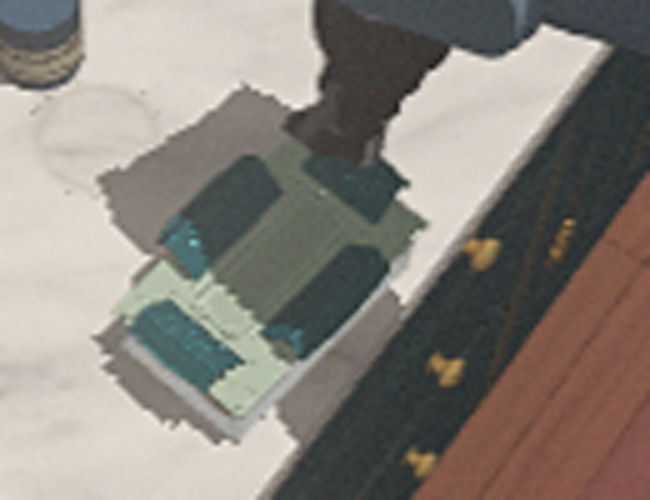

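The tips appear at crop (335,155), which is about pixel (287,201), at the outer part of the right clip, but I can't tell whether it has closed. A small further push will tell.

Call:
arm_command --commands '[{"jaw": 0,"dp": [-1,-1,3],"rot": [0,0,0]},{"jaw": 0,"dp": [0,0,3],"rot": [0,0,0]}]'

```text
time: 3.38
eef_pos: [0.5149, -0.0248, 0.0577]
ee_rot: [-3.138, 0.141, -0.025]
wrist_force: [-4.2, -4.1, 8.5]
gripper_width: -0.0
```

Run:
```python
from h import *
from bench import status
o=status.get_obs();p=o["eef_pos"];print(p,o["wrist_force"])
print("tip",proj("side",p-[0,0,.008]))
c,y=np.array([.520,.0495]),-.078
X=np.array([np.cos(y),np.sin(y)]);Y=np.array([-X[1],X[0]])
for nm,L in(("up",[(56,52),(78,74),(88,63)]),("shut",[(56,53.5),(86,53.5),(86,38.5)])):
    for s in(-28,28): print(nm,s,[proj("side",np.r_[c+X*s/1e3-Y*d/1e3,z/1e3]).round(1) for d,z in L])
```

```text
[ 0.5149 -0.0248  0.0577] [-4.2463 -4.0807  8.4816]
tip [290.8269 205.4092]
up -28 [array([294.8, 215.1]), array([300.4, 206.1]), array([302.2, 205.7])]
up 28 [array([279.4, 203.8]), array([284.8, 194.8]), array([286.7, 194.6])]
shut -28 [array([294.8, 214.8]), array([301.4, 207.9]), array([300.9, 210.5])]
shut 28 [array([279.4, 203.5]), array([286. , 196.8]), array([285.7, 199.4])]
```

Call:
arm_command --commands '[{"jaw": 0,"dp": [0,0,3],"rot": [0,0,0]}]'

```text
time: 3.5
eef_pos: [0.5155, -0.0258, 0.0557]
ee_rot: [3.137, -0.14, 0.025]
wrist_force: [-3.4, -2.5, 8.5]
gripper_width: -0.0003
```

Call:
arm_command --commands '[{"jaw": 0,"dp": [0,0,3],"rot": [0,0,0]}]'

```text
time: 3.62
eef_pos: [0.5159, -0.0267, 0.0538]
ee_rot: [3.135, -0.139, 0.025]
wrist_force: [-4.5, -2.8, 7.2]
gripper_width: 0.0
```

Run:
```python
from h import *
cv2.imwrite("pics/a3.png",cv2.resize(imaging.grab_frame("side")[180:255,230:330],None,fx=7,fy=7,interpolation=cv2.INTER_CUBIC))
```

```text
(no output)
```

View pics/a3.png

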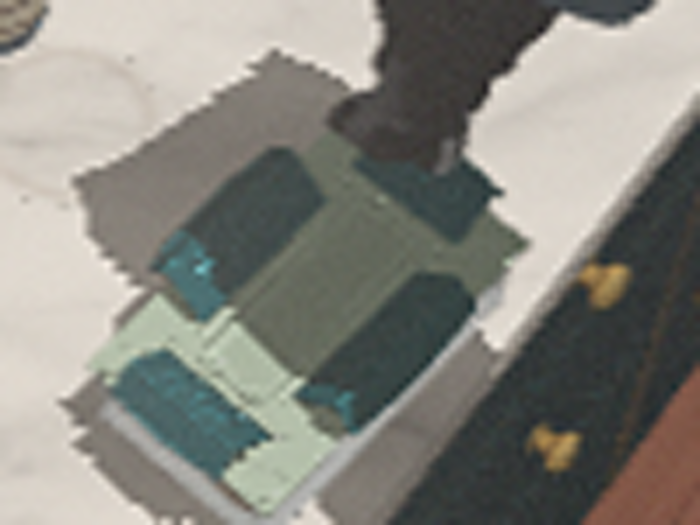

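The fingertips (crop about (400,140)) cover the outer, far half of the right clip, and their height doesn't fit the calibration. I'll lift and check whether this clip is down.

Call:
arm_command --commands '[{"jaw": 0,"dp": [0,0,-10],"rot": [0,0,0]},{"jaw": 0,"dp": [0,0,-30],"rot": [0,-0.1,0]},{"jaw": 0,"dp": [-10,-40,-40],"rot": [0,0,0]},{"jaw": 0,"dp": [-15,-30,0],"rot": [0,0,0]},{"jaw": 0,"dp": [-10,-10,0],"rot": [0,0,0]}]'

```text
time: 4.3
eef_pos: [0.4882, 0.0581, 0.1382]
ee_rot: [3.137, -0.143, 0.002]
wrist_force: [0.1, -0.4, 0.6]
gripper_width: 0.0002
```

```bash
python3 go.py
python3 - <<'E'
from h import *
cv2.imwrite("pics/a4.png",cv2.resize(imaging.grab_frame("side")[180:255,230:330],None,fx=7,fy=7,interpolation=cv2.INTER_CUBIC))
E
```

```text
t 4.3 p [0.4882 0.0581 0.1382] F [ 0.1494 -0.4029  0.6149] w 0.00020372273907634872 q [-0.1119 -0.0414  2.0209 -0.0012  1.1608  1.5506]
turn [ 0.0063 -0.0077 -0.0761]
front [0.4791 0.0527] dp [-8.5861  6.2082 38.1612]
back [0.5609 0.0463] dp [73.4066  5.1186 38.271 ]
left [0.5258 0.1233] dp [ 31.4271 -68.3301  38.1334]
right [ 0.5142 -0.0243] dp [33.3935 79.6568 38.2987]
```

View pics/a4.png

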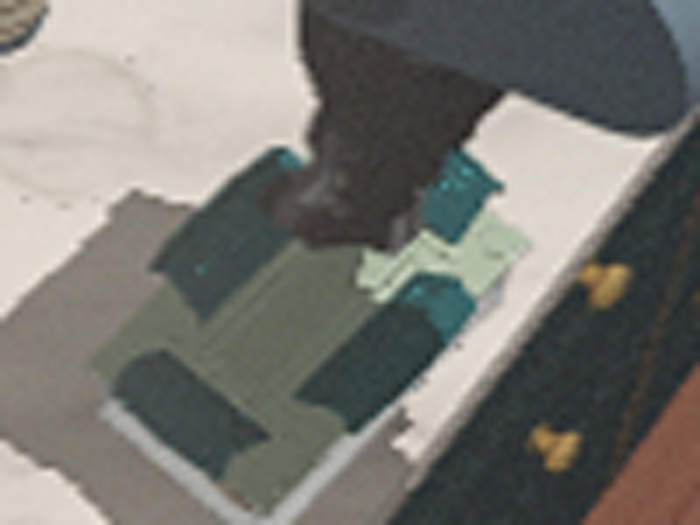

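Run:
```python
from h import *
p=np.array([.4882,.0581,.1382])
for dz in(0,-.008,-.015,-.02):
    print(dz,[((proj("side",p+[a,b,dz])-[230,180])*7).round(0) for a in(-.011,.011) for b in(-.014,.014)])
a=cv2.imread("pics/side0.png")[194:222,276:306,0:3].astype(int).sum(2)//3
b=imaging.grab_frame("side")[194:222,276:306].astype(int).sum(2)//3
print("before/after brightness");
for r in range(0,28,2): print(" ".join(f"{v:3d}" for v in a[r,10::2]),"  |  "," ".join(f"{v:3d}" for v in b[r,10::2]))
```

```text
0 [array([425., 240.]), array([382., 294.]), array([376., 209.]), array([332., 262.])]
-0.008 [array([423., 251.]), array([380., 304.]), array([374., 220.]), array([331., 273.])]
-0.015 [array([422., 260.]), array([379., 313.]), array([373., 229.]), array([330., 282.])]
-0.02 [array([421., 266.]), array([378., 320.]), array([372., 235.]), array([329., 288.])]
before/after brightness
214 211 210 210 210 209 210 208 206 203   |    59  53  57  52  58  53  53  49 164 134
 97 144 214 208 207 206 205 204 199 196   |    56  58  54  54  53  54  48 158 201 196
 98 131  92 146 207 203 201 201 200 201   |    59  60  52  55  57  52 153 202 200 201
 91  99  99  98  88 199 203 204 204 204   |    55  58  53  59  55  40 199 203 206 203
101 104 101  96 101  81 203 210 210 210   |    61  51  58  51  74  72 204 209 207 209
 95 101  98  93  97 131  85 206 212 210   |    53  57  57  51  86 128  73 204 210 210
 96  95  83  84  97 107  96  89 197 211   |    56  55  53  51  90  99  83  76 197 208
 89  95  95  95  92  94  89 205 213 213   |    59  50  90  86  81  84  78 205 213 212
181 121  95  96  92  94 145 184 215 211   |    53  64  91  81  84  83 139 180 213 212
176 137 127  89  93  86 183 174 186 210   |    90  68  91  78  86  77 183 174 186 208
174 190 156 183  86 173 176 179 185  97   |    92  64 146 182  73 169 176 178 177 176
172 155 181 160 178 182 180 156 103 167   |    89 137 183 158 180 180 180 148 185 181
156 197 152 188 184 181 185  98 111 122   |   153 196 150 185 185 181 180 179 152 211
193  85  79  87  90 173  98 106 130 122   |   191  74  74  68  82 171 181 137 189 210
```

Before-and-after pixels show the right clip still standing and the box unmoved. So the real fingertip isn't where I assumed; the picture suggests it is higher. I'll calibrate by touching bare worktop to the right of the box.

Call:
arm_command --commands '[{"jaw": 0,"dp": [0,45,0],"rot": [0,0,0]},{"jaw": 0,"dp": [0,45,0],"rot": [0,0,0]},{"jaw": 0,"dp": [0,45,0],"rot": [0,0,0]},{"jaw": 0,"dp": [0,45,0],"rot": [0,0,0]},{"jaw": 0,"dp": [0,5,40],"rot": [0,0,0]},{"jaw": 0,"dp": [0,0,40],"rot": [0,0,0]},{"jaw": 0,"dp": [0,0,20],"rot": [0,0,0]},{"jaw": 0,"dp": [0,0,3],"rot": [0,0,0]}]'

```text
time: 5.4
eef_pos: [0.4702, -0.1416, 0.0309]
ee_rot: [3.134, -0.156, 0.001]
wrist_force: [1.3, -0.0, 0.3]
gripper_width: 0.0001
```

```bash
python3 go.py | head -2
python3 - <<'E'
from h import *
from bench import status
s=imaging.grab_frame("side");p=status.get_obs()["eef_pos"];print(p)
for dz in(0,-.008): print((proj("side",p+[0,0,dz])))
u,v=proj("side",p).astype(int);c=s[v-60:v+25,u-50:u+50].copy()
print("crop origin",u-50,v-60);c=cv2.resize(c,None,fx=7,fy=7,interpolation=cv2.INTER_CUBIC)
c=cv2.convertScaleAbs(c,alpha=1.6,beta=20)
cv2.imwrite("pics/a5.png",c)
E
```

```text
t 5.4 p [ 0.4702 -0.1416  0.0309] F [ 1.3082 -0.0336  0.3092] w 6.904076409065059e-05 q [-0.5221  0.1401  2.0649 -0.0038  0.9346  1.1501]
turn [ 0.021  -0.0035 -0.1212]
[ 0.4706 -0.1417  0.0313]
[324.575  189.0789]
[324.175  190.5053]
crop origin 274 129
```

View pics/a5.png

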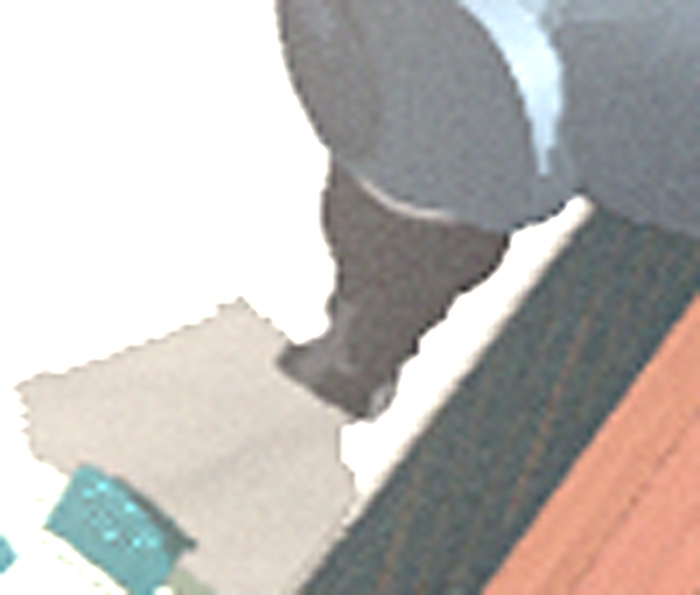

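The picture shows the tip's lower edge from crop (275,360) to (360,415), i.e. pixels (313,180) to (325,188). That is about 6 px up and to the left of the predicted (324,190). I'll touch down for the height.

Call:
arm_command --commands '[{"jaw": 0,"dp": [0,0,8],"rot": [0,0,0]},{"jaw": 0,"dp": [0,0,4],"rot": [0,0,0]}]'

```text
time: 5.7
eef_pos: [0.4719, -0.1429, 0.0204]
ee_rot: [3.132, -0.156, 0.007]
wrist_force: [0.3, -0.1, 0.1]
gripper_width: -0.0002
```

Call:
arm_command --commands '[{"jaw": 0,"dp": [0,0,5],"rot": [0,0,0]}]'

```text
time: 5.82
eef_pos: [0.4725, -0.1432, 0.0158]
ee_rot: [3.131, -0.155, 0.009]
wrist_force: [0.7, 0.2, 0.2]
gripper_width: 0.0001
```

Call:
arm_command --commands '[{"jaw": 0,"dp": [0,0,4],"rot": [0,0,0]}]'

```text
time: 5.95
eef_pos: [0.4727, -0.1433, 0.0118]
ee_rot: [3.131, -0.155, 0.01]
wrist_force: [0.5, 0.4, 0.4]
gripper_width: -0.0002
```

Call:
arm_command --commands '[{"jaw": 0,"dp": [0,0,3],"rot": [0,0,0]}]'

```text
time: 6.08
eef_pos: [0.4728, -0.1432, 0.0087]
ee_rot: [3.131, -0.155, 0.01]
wrist_force: [-0.7, 0.1, 0.1]
gripper_width: 0.0001
```

Call:
arm_command --commands '[{"jaw": 0,"dp": [0,0,2],"rot": [0,0,0]}]'

```text
time: 6.2
eef_pos: [0.4729, -0.1432, 0.0065]
ee_rot: [3.131, -0.155, 0.01]
wrist_force: [0.6, 0.3, -0.6]
gripper_width: -0.0002
```

Run:
```python
from h import *
from bench import status
for n in("side","top"):
    s=imaging.grab_frame(n);cv2.imwrite(f"pics/t_{n}.png",s)
    p=status.get_obs()["eef_pos"];print(n,p,status.get_obs()["wrist_force"],proj(n,p-[0,0,.008]))
```

```text
side [ 0.4727 -0.1431  0.0063] [ 0.0207 -0.7827  0.4574] [322.6151 194.193 ]
top [ 0.4727 -0.1431  0.0064] [ 0.6567 -0.1748 -0.4203] [313.2918 246.3948]
```

No contact at TCP z = 6 mm, so the tips lie farther back than stated. Going on in small steps.

Call:
arm_command --commands '[{"jaw": 0,"dp": [0,0,3],"rot": [0,0,0]}]'

```text
time: 6.42
eef_pos: [0.473, -0.1433, 0.0036]
ee_rot: [3.131, -0.155, 0.011]
wrist_force: [0.1, 0.1, -0.8]
gripper_width: 0.0002
```

Call:
arm_command --commands '[{"jaw": 0,"dp": [0,0,3],"rot": [0,0,0]}]'

```text
time: 6.55
eef_pos: [0.4731, -0.1434, 0.0005]
ee_rot: [3.131, -0.154, 0.011]
wrist_force: [-0.4, 0.4, -0.1]
gripper_width: -0.0001
```

Call:
arm_command --commands '[{"jaw": 0,"dp": [0,0,3],"rot": [0,0,0]}]'

```text
time: 6.68
eef_pos: [0.4731, -0.1434, -0.0028]
ee_rot: [3.131, -0.154, 0.011]
wrist_force: [0.3, -0.1, -0.2]
gripper_width: 0.0001
```

Call:
arm_command --commands '[{"jaw": 0,"dp": [0,0,3],"rot": [0,0,0]}]'

```text
time: 6.8
eef_pos: [0.4731, -0.1434, -0.006]
ee_rot: [3.131, -0.155, 0.011]
wrist_force: [0.1, -0.1, -0.1]
gripper_width: -0.0003
```

Call:
arm_command --commands '[{"jaw": 0,"dp": [0,0,3],"rot": [0,0,0]}]'

```text
time: 6.92
eef_pos: [0.4731, -0.1434, -0.0093]
ee_rot: [3.131, -0.155, 0.01]
wrist_force: [-0.1, 0.2, 0.0]
gripper_width: -0.0001
```

Call:
arm_command --commands '[{"jaw": 0,"dp": [0,0,3],"rot": [0,0,0]}]'

```text
time: 7.05
eef_pos: [0.4731, -0.1434, -0.0125]
ee_rot: [3.131, -0.154, 0.01]
wrist_force: [1.5, -0.5, -0.1]
gripper_width: 0.0
```

Call:
arm_command --commands '[{"jaw": 0,"dp": [0,0,2],"rot": [0,0,0]}]'

```text
time: 7.18
eef_pos: [0.473, -0.1434, -0.0139]
ee_rot: [3.131, -0.154, 0.008]
wrist_force: [-9.4, 3.8, 24.3]
gripper_width: 0.0001
```

Call:
arm_command --commands '[{"jaw": 0,"dp": [0,0,2],"rot": [0,0,0]}]'

```text
time: 7.3
eef_pos: [0.473, -0.1434, -0.0139]
ee_rot: [3.133, -0.153, 0.003]
wrist_force: [-12.7, 6.5, 32.0]
gripper_width: -0.0004
```

Call:
arm_command --commands '[{"jaw": 0,"dp": [0,0,2],"rot": [0,0,0]}]'

```text
time: 7.42
eef_pos: [0.4729, -0.1434, -0.0139]
ee_rot: [3.133, -0.153, -0.001]
wrist_force: [-10.7, 4.7, 23.6]
gripper_width: -0.0001
```

Contact came at reported TCP z = -13.9 mm, so the tips are effectively 14 mm above the reported TCP rather than 8 mm below it. With the tip on z = 0, I can measure the sideways offset from the images.

Run:
```python
from h import *
s=imaging.grab_frame("side");t=imaging.grab_frame("top")
cv2.imwrite("pics/c_side.png",s);cv2.imwrite("pics/c_top.png",t)
z=cv2.imread("pics/side0.png")
u,v=323,190
c=s[v-35:v+15,u-35:u+25];c=cv2.resize(cv2.convertScaleAbs(c,alpha=1.5,beta=20),None,fx=9,fy=9,interpolation=cv2.INTER_CUBIC)
cv2.imwrite("pics/a6.png",c);print("origin",u-35,v-35)
```

```text
origin 288 155
```

View pics/a6.png

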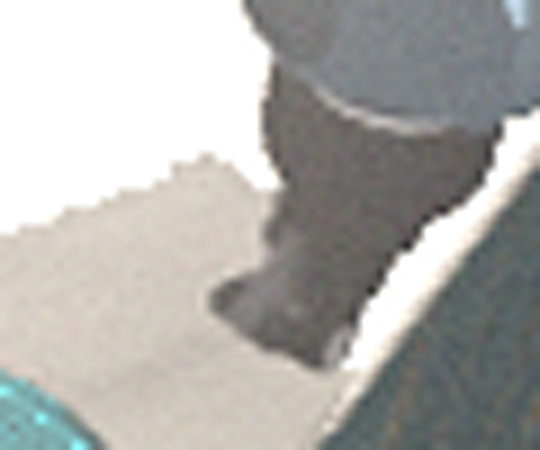

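Run:
```python
from h import *
for uv in((311.3,188.9),(324.7,196.1),(318,193.3),(325.8,192.5),(317.5,186)): print(uv,onz("side",uv,0))
# edge of worktop sanity: compare side & top on a bare landmark (tin base centre, jar)
print(proj("side",[.473,-.143,0]),proj("top",[.473,-.143,0]))
```

```text
(311.3, 188.9) [ 0.5103 -0.1376  0.    ]
(324.7, 196.1) [ 0.4636 -0.1401  0.    ]
(318, 193.3) [ 0.4853 -0.1364  0.    ]
(325.8, 192.5) [ 0.4677 -0.1531  0.    ]
(317.5, 186) [ 0.5007 -0.158   0.    ]
[322.5822 193.8728] [313.3107 246.2659]
```

The measured tip centre is about (+13, -2) mm sideways from the reported TCP, and 14 mm above it. That agrees with the earlier picture and with contact on the clip's 74 mm edge starting near TCP z = 0.06. So my first press was both too high and 13 mm off. Going back to the right clip with the corrected numbers.

Call:
arm_command --commands '[{"jaw": 0,"dp": [0,0,-20],"rot": [0,0,0]},{"jaw": 0,"dp": [0,0,-45],"rot": [0,0,0]},{"jaw": 0,"dp": [0,0,-45],"rot": [0,0,0]},{"jaw": 0,"dp": [8,-40,0],"rot": [0,0,0]},{"jaw": 0,"dp": [8,-40,0],"rot": [0,0,0]},{"jaw": 0,"dp": [4,-30,0],"rot": [0,0,0]},{"jaw": 0,"dp": [0,0,0],"rot": [0,0,0]}]'

```text
time: 8.4
eef_pos: [0.5056, -0.0332, 0.1008]
ee_rot: [3.133, -0.155, 0.005]
wrist_force: [0.2, 0.1, -0.2]
gripper_width: -0.0001
```

```bash
sed -i 's/^c,yaw=.*/c,yaw=np.array([.507,.0515]),-.078  # centre less the measured tip offset/; s/np.r_\[p,.10\]/np.r_[p,.08]/' go.py; python3 go.py
```

```text
t 8.4 p [ 0.5056 -0.0332  0.1008] F [ 0.243   0.0791 -0.1972] w -8.235601243717624e-05 q [-0.2873  0.0501  2.0063 -0.0047  1.0811  1.3848]
turn [ 0.0282 -0.0186 -0.121 ]
front [0.4661 0.0547] dp [-48.0511 -83.6331  20.1898]
back [0.5479 0.0483] dp [ 33.9301 -85.366   20.4513]
left [0.5128 0.1253] dp [  -8.6232 -158.4822   19.9533]
right [ 0.5012 -0.0223] dp [ -5.4979 -10.517   20.6878]
```

Call:
arm_command --commands '[{"jaw": 0,"dp": [-5,-10,10],"rot": [0,0,-0.1]},{"jaw": 0,"dp": [-1,-2,20],"rot": [0,0,0]},{"jaw": 0,"dp": [0,0,8],"rot": [0,0,0]}]'

```text
time: 8.78
eef_pos: [0.4999, -0.0214, 0.0608]
ee_rot: [3.134, -0.128, 0.005]
wrist_force: [-0.2, -0.5, -0.5]
gripper_width: -0.0003
```

Call:
arm_command --commands '[{"jaw": 0,"dp": [0,0,5],"rot": [0,0,0]}]'

```text
time: 8.9
eef_pos: [0.5002, -0.023, 0.0562]
ee_rot: [3.131, -0.127, 0.005]
wrist_force: [-1.6, -4.6, 9.8]
gripper_width: 0.0002
```

Call:
arm_command --commands '[{"jaw": 0,"dp": [0,0,5],"rot": [0,0,0]}]'

```text
time: 9.02
eef_pos: [0.5009, -0.0246, 0.0523]
ee_rot: [3.129, -0.127, 0.006]
wrist_force: [-3.4, -2.9, 6.9]
gripper_width: 0.0005
```

Call:
arm_command --commands '[{"jaw": 0,"dp": [0,0,5],"rot": [0,0,0]}]'

```text
time: 9.15
eef_pos: [0.5015, -0.0258, 0.0481]
ee_rot: [3.127, -0.128, 0.008]
wrist_force: [-1.4, -0.6, 1.6]
gripper_width: 0.0002
```

Call:
arm_command --commands '[{"jaw": 0,"dp": [0,-2,4],"rot": [0,0,0]}]'

```text
time: 9.28
eef_pos: [0.5019, -0.0242, 0.044]
ee_rot: [3.127, -0.129, 0.009]
wrist_force: [1.0, 0.1, 0.3]
gripper_width: 0.0
```

Call:
arm_command --commands '[{"jaw": 0,"dp": [0,-2,4],"rot": [0,0,0]}]'

```text
time: 9.4
eef_pos: [0.502, -0.0222, 0.0396]
ee_rot: [3.128, -0.13, 0.009]
wrist_force: [-0.7, -0.7, 5.3]
gripper_width: 0.0
```

Call:
arm_command --commands '[{"jaw": 0,"dp": [0,0,3],"rot": [0,0,0]}]'

```text
time: 9.52
eef_pos: [0.5023, -0.0224, 0.0391]
ee_rot: [3.127, -0.128, 0.004]
wrist_force: [-16.4, 1.8, 39.5]
gripper_width: -0.0003
```

The right clip peaked near 10 N, gave way to 0, and then went stiff at tip height 53 mm, which is the shut height. Next is the left clip.

Call:
arm_command --commands '[{"jaw": 0,"dp": [0,0,-20],"rot": [0,0,0]},{"jaw": 0,"dp": [0,0,-35],"rot": [0,0,0]},{"jaw": 0,"dp": [0,-45,0],"rot": [0,0,0]},{"jaw": 0,"dp": [0,-45,0],"rot": [0,0,0]},{"jaw": 0,"dp": [0,-40,0],"rot": [0,0,0]},{"jaw": 0,"dp": [0,-10,0],"rot": [0,0,0]},{"jaw": 0,"dp": [0,0,0],"rot": [0,0,0]}]'

```text
time: 10.4
eef_pos: [0.5142, 0.1222, 0.0937]
ee_rot: [3.128, -0.13, 0.006]
wrist_force: [-0.4, -0.2, 0.4]
gripper_width: 0.0
```

```bash
python3 go.py
```

```text
t 10.4 p [0.5142 0.1222 0.0937] F [-0.4098 -0.2342  0.4069] w 7.345646612620384e-06 q [ 0.0243  0.1134  1.9534 -0.0123  1.0719  1.684 ]
turn [ 0.0599 -0.0234 -0.0289]
front [0.4661 0.0547] dp [-42.4029  71.1436  14.2854]
back [0.5479 0.0483] dp [39.5953 70.7277 14.6185]
left [0.5128 0.1253] dp [-1.776  -3.0593 13.6777]
right [ 0.5012 -0.0223] dp [ -1.0316 144.9307  15.2263]
```

Call:
arm_command --commands '[{"jaw": 0,"dp": [-2,-3,20],"rot": [0,0,0]},{"jaw": 0,"dp": [0,0,12],"rot": [0,0,0]},{"jaw": 0,"dp": [0,0,6],"rot": [0,0,0]}]'

```text
time: 10.78
eef_pos: [0.5143, 0.1227, 0.0559]
ee_rot: [3.129, -0.135, 0.01]
wrist_force: [-0.7, -0.4, 4.8]
gripper_width: 0.0002
```

Call:
arm_command --commands '[{"jaw": 0,"dp": [0,1,5],"rot": [0,0,0]},{"jaw": 0,"dp": [0,1,5],"rot": [0,0,0]}]'

```text
time: 11.02
eef_pos: [0.5167, 0.1193, 0.0482]
ee_rot: [3.129, -0.138, 0.016]
wrist_force: [-1.0, 0.7, 6.6]
gripper_width: 0.0001
```

Call:
arm_command --commands '[{"jaw": 0,"dp": [0,1,5],"rot": [0,0,0]}]'

```text
time: 11.15
eef_pos: [0.5179, 0.1176, 0.0442]
ee_rot: [3.129, -0.14, 0.02]
wrist_force: [0.1, 1.8, 3.5]
gripper_width: -0.0001
```

Call:
arm_command --commands '[{"jaw": 0,"dp": [0,1,4],"rot": [0,0,0]}]'

```text
time: 11.28
eef_pos: [0.5183, 0.1158, 0.0403]
ee_rot: [3.129, -0.142, 0.021]
wrist_force: [-0.3, -0.4, -0.2]
gripper_width: -0.0
```

Call:
arm_command --commands '[{"jaw": 0,"dp": [-3,-5,0],"rot": [0,0,0]},{"jaw": 0,"dp": [0,0,3],"rot": [0,0,0]}]'

```text
time: 11.52
eef_pos: [0.5157, 0.1211, 0.0392]
ee_rot: [3.129, -0.143, 0.017]
wrist_force: [-14.9, 2.6, 36.2]
gripper_width: -0.0001
```

Call:
arm_command --commands '[{"jaw": 0,"dp": [0,0,2],"rot": [0,0,0]}]'

```text
time: 11.65
eef_pos: [0.5156, 0.1212, 0.0395]
ee_rot: [3.128, -0.142, 0.013]
wrist_force: [-10.1, -2.5, 18.6]
gripper_width: -0.0
```

The left clip behaved the same way: peak, drop to 0, then stiff at the shut height. Next is the front clip.

Call:
arm_command --commands '[{"jaw": 0,"dp": [0,0,-20],"rot": [0,0,0]},{"jaw": 0,"dp": [0,0,-30],"rot": [0,0,0]},{"jaw": 0,"dp": [-22,33,0],"rot": [0,0,0]},{"jaw": 0,"dp": [-22,33,0],"rot": [0,0,0]},{"jaw": 0,"dp": [0,0,0],"rot": [0,0,0]}]'

```text
time: 12.28
eef_pos: [0.4637, 0.0595, 0.0916]
ee_rot: [3.128, -0.138, 0.014]
wrist_force: [0.5, -0.4, 0.0]
gripper_width: -0.0
```

```bash
python3 go.py
```

```text
t 12.28 p [0.4637 0.0595 0.0916] F [ 0.4899 -0.3921  0.0413] w -1.429044630817108e-05 q [-0.1098 -0.0326  2.1092 -0.0114  1.0553  1.555 ]
turn [ 0.0585 -0.0537 -0.0592]
front [0.4661 0.0547] dp [ 2.7248  4.4521 11.6369]
back [0.5479 0.0483] dp [84.7168  3.6005 12.4017]
left [0.5128 0.1253] dp [ 42.9594 -69.9659  11.2604]
right [ 0.5012 -0.0223] dp [44.4822 78.0185 12.7782]
```

Call:
arm_command --commands '[{"jaw": 0,"dp": [2,4,20],"rot": [0,0,0]},{"jaw": 0,"dp": [0,0,10],"rot": [0,0,0]},{"jaw": 0,"dp": [0,0,6],"rot": [0,0,0]}]'

```text
time: 12.65
eef_pos: [0.4666, 0.056, 0.0556]
ee_rot: [3.128, -0.137, 0.015]
wrist_force: [-10.1, -0.1, 12.6]
gripper_width: 0.0001
```

Call:
arm_command --commands '[{"jaw": 0,"dp": [0,0,5],"rot": [0,0,0]}]'

```text
time: 12.78
eef_pos: [0.4653, 0.0565, 0.0507]
ee_rot: [3.129, -0.136, 0.006]
wrist_force: [-9.9, 0.5, 11.1]
gripper_width: 0.0001
```

Call:
arm_command --commands '[{"jaw": 0,"dp": [0,0,5],"rot": [0,0,0]}]'

```text
time: 12.9
eef_pos: [0.4642, 0.057, 0.0456]
ee_rot: [3.128, -0.134, 0.0]
wrist_force: [-5.2, -0.5, 4.4]
gripper_width: 0.0
```

Call:
arm_command --commands '[{"jaw": 0,"dp": [0,0,5],"rot": [0,0,0]}]'

```text
time: 13.02
eef_pos: [0.464, 0.0574, 0.0404]
ee_rot: [3.129, -0.133, -0.001]
wrist_force: [0.9, -0.3, -0.7]
gripper_width: 0.0001
```

Call:
arm_command --commands '[{"jaw": 0,"dp": [2,1,2],"rot": [0,0,0]},{"jaw": 0,"dp": [0,0,2],"rot": [0,0,0]}]'

```text
time: 13.28
eef_pos: [0.4649, 0.0573, 0.0379]
ee_rot: [3.13, -0.131, -0.012]
wrist_force: [-14.0, -0.3, 26.9]
gripper_width: -0.0
```

The front clip is shut too (drop to 0, then stiff). For the back clip I'll tilt the tips forward 10 degrees so the wrist stays clear of the cupboard.

Call:
arm_command --commands '[{"jaw": 0,"dp": [0,0,-20],"rot": [0,0,0]},{"jaw": 0,"dp": [0,0,-35],"rot": [0,0,0]},{"jaw": 0,"dp": [40,3,0],"rot": [0,0,0]},{"jaw": 0,"dp": [30,3,0],"rot": [0,0.5,0]},{"jaw": 0,"dp": [12,0,0],"rot": [0,0.5,0]},{"jaw": 0,"dp": [0,0,0],"rot": [0,0,0]}]'

```text
time: 14.02
eef_pos: [0.5542, 0.0451, 0.0991]
ee_rot: [3.109, -0.127, 0.285]
wrist_force: [0.9, -0.4, 0.3]
gripper_width: -0.0001
```

```bash
python3 go.py
```

```text
t 14.03 p [0.5542 0.0451 0.0991] F [ 0.946  -0.3618  0.2834] w -0.00011061114984573585 q [-0.1217  0.0658  2.0029 -0.0027  0.8896  1.5323]
turn [ 0.0558 -1.0489 -0.0213]
front [0.4661 0.0547] dp [-90.5231  -2.4673   2.6175]
back [0.5479 0.0483] dp [-9.894  -2.8433 17.5442]
left [0.5128 0.1253] dp [-50.4163 -76.6513   9.3391]
right [ 0.5012 -0.0223] dp [-50.0008  71.3407  10.8226]
```

Call:
arm_command --commands '[{"jaw": 0,"dp": [-6,-3,18],"rot": [0,0,0]},{"jaw": 0,"dp": [-3,0,12],"rot": [0,0,0]},{"jaw": 0,"dp": [-2,0,8],"rot": [0,0,0]}]'

```text
time: 14.4
eef_pos: [0.552, 0.0481, 0.06]
ee_rot: [3.109, -0.127, 0.287]
wrist_force: [0.1, 0.3, -0.6]
gripper_width: 0.0004
```

Call:
arm_command --commands '[{"jaw": 0,"dp": [-1,0,5],"rot": [0,0,0]}]'

```text
time: 14.52
eef_pos: [0.5518, 0.048, 0.0544]
ee_rot: [3.109, -0.127, 0.286]
wrist_force: [-0.1, -0.5, -0.9]
gripper_width: -0.0001
```

Call:
arm_command --commands '[{"jaw": 0,"dp": [-1,0,5],"rot": [0,0,0]}]'

```text
time: 14.65
eef_pos: [0.552, 0.0479, 0.0492]
ee_rot: [3.109, -0.127, 0.286]
wrist_force: [0.0, 0.6, -0.1]
gripper_width: -0.0002
```

Call:
arm_command --commands '[{"jaw": 0,"dp": [-1,0,5],"rot": [0,0,0]}]'

```text
time: 14.78
eef_pos: [0.5533, 0.0477, 0.0451]
ee_rot: [3.108, -0.127, 0.29]
wrist_force: [-2.4, 1.5, 13.2]
gripper_width: -0.0002
```

Contact came late: with the tilt, the rear lower corner of the tip leads and meets the leaf near its hinge. I'll back off and shift 9 mm outward.

Call:
arm_command --commands '[{"jaw": 0,"dp": [3,0,-14],"rot": [0,0,0]},{"jaw": 0,"dp": [9,0,2],"rot": [0,0,0]},{"jaw": 0,"dp": [-1,0,6],"rot": [0,0,0]}]'

```text
time: 15.15
eef_pos: [0.5666, 0.0465, 0.0561]
ee_rot: [3.107, -0.127, 0.302]
wrist_force: [3.0, -0.7, 8.4]
gripper_width: -0.0001
```

Call:
arm_command --commands '[{"jaw": 0,"dp": [-1,0,5],"rot": [0,0,0]}]'

```text
time: 15.28
eef_pos: [0.5692, 0.0462, 0.0527]
ee_rot: [3.106, -0.127, 0.311]
wrist_force: [1.1, 0.8, 6.7]
gripper_width: 0.0003
```

Call:
arm_command --commands '[{"jaw": 0,"dp": [-1,0,5],"rot": [0,0,0]}]'

```text
time: 15.4
eef_pos: [0.5713, 0.046, 0.0489]
ee_rot: [3.105, -0.127, 0.318]
wrist_force: [0.5, 0.3, 4.7]
gripper_width: -0.0002
```

Call:
arm_command --commands '[{"jaw": 0,"dp": [-1,0,4],"rot": [0,0,0]}]'

```text
time: 15.52
eef_pos: [0.5717, 0.0459, 0.0448]
ee_rot: [3.105, -0.127, 0.319]
wrist_force: [0.3, 0.9, 1.1]
gripper_width: 0.0001
```

Call:
arm_command --commands '[{"jaw": 0,"dp": [-5,0,3],"rot": [0,0,0]}]'

```text
time: 15.65
eef_pos: [0.5686, 0.046, 0.0412]
ee_rot: [3.104, -0.128, 0.324]
wrist_force: [1.5, 1.0, 13.7]
gripper_width: -0.0001
```

Call:
arm_command --commands '[{"jaw": 0,"dp": [-4,0,3],"rot": [0,0,0]}]'

```text
time: 15.78
eef_pos: [0.5688, 0.046, 0.0409]
ee_rot: [3.102, -0.128, 0.336]
wrist_force: [-4.1, 2.4, 29.4]
gripper_width: 0.0004
```

Call:
arm_command --commands '[{"jaw": 0,"dp": [-1,0,3],"rot": [0,0,0]}]'

```text
time: 15.9
eef_pos: [0.5707, 0.0459, 0.0412]
ee_rot: [3.101, -0.127, 0.343]
wrist_force: [-9.2, 0.2, 26.8]
gripper_width: -0.0001
```

The back clip went 8.4, 6.7, 4.7, 1.1 N, then stiff. Now retreating clear of the box to look.

Call:
arm_command --commands '[{"jaw": 0,"dp": [2,0,-20],"rot": [0,0,0]},{"jaw": 0,"dp": [6,0,-45],"rot": [0,0,0]},{"jaw": 0,"dp": [-40,0,-45],"rot": [0,-0.5,0]},{"jaw": 0,"dp": [-30,45,-30],"rot": [0,-0.5,0]},{"jaw": 0,"dp": [-20,55,0],"rot": [0,0,0]},{"jaw": 0,"dp": [-10,60,0],"rot": [0,0,0]},{"jaw": 0,"dp": [-10,60,0],"rot": [0,0,0]},{"jaw": 0,"dp": [0,60,0],"rot": [0,0,0]},{"jaw": 0,"dp": [0,0,0],"rot": [0,0,0]}]'

```text
time: 17.02
eef_pos: [0.4076, -0.2256, 0.1657]
ee_rot: [3.131, -0.124, 0.039]
wrist_force: [-0.2, -0.5, -0.5]
gripper_width: 0.0001
```

```bash
python3 go.py|head -1
python3 - <<'E'
from h import *
s=imaging.grab_frame("side");t=imaging.grab_frame("top");s0,t0=cv2.imread("pics/side0.png"),cv2.imread("pics/top0.png")
cv2.imwrite("pics/e_side.png",s);cv2.imwrite("pics/e_top.png",t)
k=lambda i,x,y,w,h:cv2.resize(i[y:y+h,x:x+w],(395,295),interpolation=cv2.INTER_CUBIC)
cv2.imwrite("pics/a7.png",np.vstack([np.hstack([k(i,238,188,80,60+0) if 0 else k(i,235,190,84,63+0+9) for i in(s0,s)]),np.hstack([k(i,188,188,96,72) for i in(t0,t)])]))
E
```

```text
t 17.02 p [ 0.4076 -0.2256  0.1657] F [-0.1908 -0.5118 -0.5342] w 6.655677495732693e-05 q [-0.7556 -0.1633  2.0781  0.0108  1.2027  0.8905]
```

View pics/a7.png

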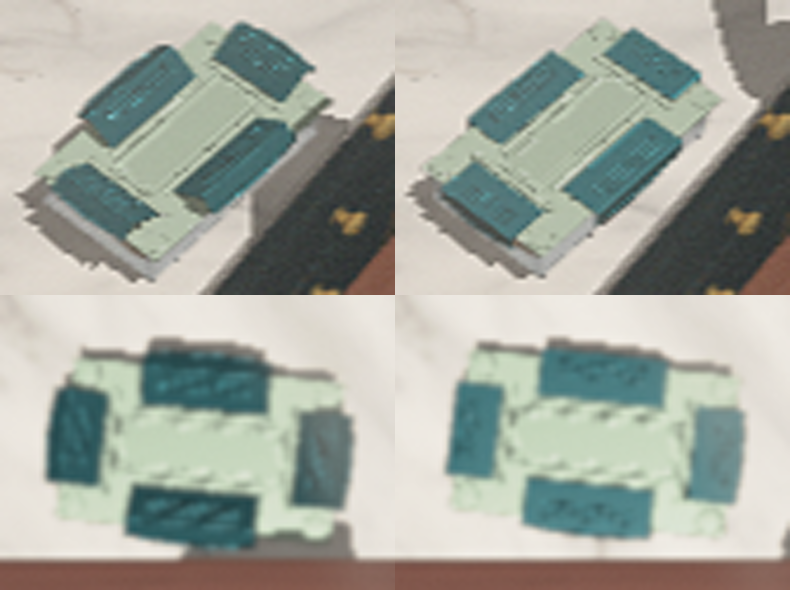

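The before/after picture shows all four clips, formerly dark and sloping, now lying flat and evenly bright. The lid outline is unchanged, and the robot is clear. Handing in.

Run:
```python
import cv2,numpy as np
for n,bs in(("side",{"jar":(318,115,45,45),"tin":(212,155,32,36),"jug":(185,262,42,50),"lid":(238,188,76,74)}),("top",{"tin":(244,134,34,24),"jug":(104,194,56,38),"jar":(366,200,46,38)})):
    a,b=[cv2.cvtColor(cv2.imread(f"pics/{k}"),cv2.COLOR_BGR2GRAY).astype(np.float32) for k in(n+"0.png",f"e_{n}.png")]
    for k,(x,y,w,h) in bs.items(): print(n,k,np.round(cv2.phaseCorrelate(a[y:y+h,x:x+w],b[y:y+h,x:x+w]),2))
from bench import manip
print(manip.close_job())
```

```text
Traceback (most recent call last):
ValueError: setting an array element with a sequence. The requested array has an inhomogeneous shape after 1 dimensions. The detected shape was (2,) + inhomogeneous part.
```

Run:
```python
import cv2,numpy as np
for n,bs in(("side",{"jar":(318,115,45,45),"tin":(212,155,32,36),"jug":(185,262,42,50),"lid":(238,188,76,74)}),("top",{"tin":(244,134,34,24),"jug":(104,194,56,38),"jar":(366,200,46,38)})):
    a,b=[cv2.cvtColor(cv2.imread(f"pics/{k}"),cv2.COLOR_BGR2GRAY).astype(np.float32) for k in(n+"0.png",f"e_{n}.png")]
    for k,(x,y,w,h) in bs.items(): print(n,k,cv2.phaseCorrelate(a[y:y+h,x:x+w],b[y:y+h,x:x+w]))
from bench import manip
print(manip.close_job())
```

```text
side jar ((0.4920401717025058, 0.5093939792975277), 0.9969553853258675)
side tin ((0.09508509273477372, 0.07081830372025166), 1.0011906852531764)
side jug ((0.5128759361885535, -0.016239055422385462), 1.0046567278967964)
side lid ((-0.34859865813212565, 0.4502519359406776), 0.6324483246803284)
top tin ((-0.0021715432253230915, -0.01537884941959966), 0.9815936441774722)
top jug ((0.005751567403724067, 0.010530688998819926), 1.0006216157972814)
top jar ((-0.003151812972589596, -0.00037031301503986924), 0.9863902777433395)
the job is handed in; nothing more can be done
None
```

All four clips look shut and the job is handed in, about 17 s into the 45 s allowed. I pressed them with closed fingertips in the order right, left, front, back.

**Clip checks:** On each clip the force peaked, fell to about 0–1 N, and then went stiff. For right, left and front the stiff point was at the shut height. The last pictures show all four leaves flat and evenly lit. I could not read the clip angles directly, so "shut" rests on those forces and pictures.

**Box and bystanders:** The images show no measurable movement of the jar, tin or jug. The lid's outline shifted by about 0.5 px (1–2 mm), though that match was weak because the clips' own appearance changed. The arm ended clear of everything.

**What disagreed or failed:**
- **Fingertip position:** The fingertips were not where the reported TCP put them. They sat about 22 mm higher than stated and 13 mm farther forward. I found this when my first press on the right clip stopped short, and corrected it by touching bare worktop.
- **Camera views:** The two views differed by about 4 mm on the box position.
- **Back clip:** The first press, made with the tool tilted to clear the cupboard, landed near the hinge. I redid it 9 mm farther out. With the tilt, its stiff point could not be compared with the shut height as closely as the others.

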